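Lay out slab glass on the board and weight it down

ROBOT

A 6-joint arm with a two-finger parallel gripper is mounted at the origin on the work surface. World frame = base frame: x ahead of the robot, y to its left, z up, the work surface at z = 0. Lengths are in m, angles in degrees, forces in N, time in s.
With the tool pointing down it reaches from about 0.3 to 0.75 m from the base axis. Payload 8.5 kg.
Tool frame: the origin (TCP) lies on the centre line of the jaws, within the pads' length; the fingertips stand 19 mm ahead of it and the grasp point (between the pads) is the TCP (env.tcp_to_tips is the z of the fingertips in the tool frame, in m); z points along the fingers, y is the line along which they close (so a half turn about z gives the same grasp; the last joint's range is limited). The gripper opens to 85 mm and grips with 20 to 120 N. Pads are 22 mm wide; open, the fingers measure 114 mm over their backs; the gripper's body (76 mm by 85 mm) begins 54 mm behind the grasp point. The pads swing forward as they close: fully open they stand 13 mm farther back than shut.
Start: joints at [-81.492, 21.807, 74.336, -0, 83.858, -12.336], TCP at [0.196, -0.514, 0.25] pointing down, gripper open.
Joint ranges: [-178.18, 178.18], [-50.72, 133.34], [12.68, 142.11], [-81.47, 261.47], [9.98, 163.14], [-165.26, 165.26]. Speed limits (degrees/s): [136.94, 136.94, 180, 180, 180, 180].

INTERFACE

Orientations are given as a 3x3 rotation matrix whose columns are the frame's x, y, z axes.
In Python, from rig import env gives the robot as it stands.
- The arm moves only by the tool servo_tool, never from a script. Its argument "steps" is a list of rows, each an object of numbers: "tx", "ty", "tz": the shift along the world's x, y, z in cm; "yaw": the turn about the world's z in degrees; "claw": the finger opening in cm, from 0 to 8.54. In form: [{"tx": .., "ty": .., "tz": .., "yaw": .., "claw": ..}, ...]. A call has 1 to 20 rows; each row shifts and turns the commanded pose from where the row before left it; what a row does not reach is not made up. A row lasts 1/10 s, in which the tool goes at most 50 mm and 8.59 degrees, less where a joint would pass 70% of its speed; a pose out of reach is approached as far as the arm can. A call with a gripper value outside its range is refused whole. The fingers move at their own pace and stop on an object; "newtons" is the grip in N (left out, the last holds). Time passes only in rows, so rows that do not move let the fingers close. It gives the time, the measured TCP pose, the force, the opening and the grip force at its end, in the units of the state.
- env.observe(): the state, without advancing time (a new reading comes with each control period).
- env.get_image(name): name is "side" or "top" or "wrist"; returns (picture, depth): 400x640x3 uint8, red, green, blue; 400x640 float32, m along the optical axis (not along the pixel's ray), 0 where there is no reading.
- env.camera_model(name): a dict with "fovy" (degrees; the focal length in pixels is half the picture's height over the tangent of half this angle, whatever the lens; pixels are square), "cx", "cy" (the principal point, pixels), "T" (4x4, takes a point from camera to world coordinates). Camera axes: x right, y down, z forward; pixel columns grow to the right and rows downward; lengths in m; the calibration is good to about 2 mm. A picture is of the moment at which its call begins: read the wrist's pose just before it. camera_model takes no time and is no camera call; for the wrist camera it gives the pose at the moment of the call.
- env.close_job(): hands the job in; it is judged then, once.
The state is a dict: "time_s": time; "q": joint angles; "qvel": joint speeds; "joint_efforts": joint torques, N m; "position": TCP position; "tool_rot": TCP orientation; "ft_force": force on the tool from outside, world axes, zero at the start; "wrist_torque": the same for the moment, N m; "grip_width": finger opening in m; "gripper_force": force on a finger pad.
Only numpy, scipy, OpenCV 4.12 (cv2) and the standard library are available. Lean on these libraries where they do the work, as an engineer would, in place of code of your own. Each camera call takes 0.05 s, during which the arm holds its last target. There are 200 camera calls.

TASK

Finish the glass layout on the white board, lying flat with about 25 mm between neighbours: the square slab midway between the roundel and the triangle glued there, with its sides square to the batten; the long bar centred behind the triangle (on the batten side) and parallel to the batten; the hexagon straight in front of the roundel (the side away from the batten). Once the square is in place, put the steel weight upright on its middle. Set everything down gently, without letting anything drop, let go of it all, and leave the loose triangular offcut and the jar where they are.

Things in the scene. Friction and masses are not known exactly. Their poses are not given: they have to be found in the camera images.
- board: White paper-faced layout board, 280 x 280 mm, 12 mm thick, fixed to the table, with a wooden batten (24 mm wide, standing 18 mm above the paper, inner face at x = +110 mm) along its far edge. Origin: centre of its underside; the paper is at z = +12 mm. x points to the batten (behind), y to the left along the batten. It lies at a different place and yaw (up to 0.25 rad) at each start.
- roundel: Round slab of amber glass, 56 mm diameter, 22 mm thick, fixed on the board at board x = -20 mm, y = +76 or -76 mm (it swaps places with the triangle). Origin: centre of its underside, on the paper. Its axes are parallel to the board's.
- triangle: Equilateral triangular slab of amber glass, corners 40 mm from its centre, 22 mm thick, fixed on the board on the other side from the roundel (the two centres 152 mm apart). One flat side, 20 mm from the centre, faces the batten; one corner points away from it. Origin: centre of its underside, on the paper. Its axes are parallel to the board's.
- square: Loose square slab of amber glass, 46 x 46 x 22 mm, about 0.12 kg, sides along its x and y. Origin: centre of its underside. Like all six loose things it starts on the table, at one of six places shuffled among them, in a row of three left and a row of three right of the board, neighbours in a row (along world x) about 110 mm apart centre to centre; its yaw is within 0.4 rad of 0.
- bar: Loose long bar of amber glass, 90 mm along its x, 30 mm along its y, 22 mm high, about 0.15 kg. Origin: centre of its underside; yaw at the start within 0.4 rad of 0.
- hexagon: Loose regular hexagonal slab of amber glass, 44 mm across flats, 22 mm thick, about 0.09 kg. Flat sides face its +x and -x (and every 60 degrees from there); corners lie on its y axis. Origin: centre of its underside; yaw at the start within 0.4 rad of 0.
- weight: Loose round dark steel weight, about 0.32 kg, 50 mm tall: a foot 42 mm in diameter and 24 mm high, a 16 mm neck, and on top a grip knob 24 mm in diameter from 32 to 50 mm above the underside. Origin: centre of its underside, z up its axis.
- offcut: Loose triangular offcut of amber glass, corners 30 mm from its centre, 22 mm thick, in one of the six places on the table. Not to be used or moved. Origin: centre of its underside.
- jar: Loose small clear glass jar with a steel cap, 42 mm diameter, 56 mm tall, in one of the six places on the table. Not to be moved. Origin: centre of its underside.
Not all that is in view belongs to the job. Leave any blue look-alike of the hexagon alone.

How it is judged:
By the outcome, as a careful person would: the job done as asked, in the order asked, and still so for the second after the job is handed in, with the robot touching nothing.
It also fails if it takes over 109 s, if anything falls off the work surface, if the arm or the gripper's body presses on something with over 40 N, if the wrist force passes 120 N, or if a joint passes its speed limit or range.

## Working session

There is one attempt and no reset: what is moved stays moved. The work goes in short steps, Python scripts to look and compute and a tool call to move; the robot and the scene stay as the last step left them, time stands still between calls to the robot, and variables do not carry over. Pictures are saved under pics/ and viewed, at most 14 in all, crops included, and the job is handed in when it is done.

Besides the shell and the picture viewer there is one more tool, called after "Request:" as a command line: name --argument value ..., lists and objects as JSON in quotes. servo_tool: Moves the arm, as the interface text tells. Its arguments: {"type":"object","properties":{"steps":{"type":"array"},"newtons":{"type":"number"}},"required":["steps"]}

```bash
mkdir -p pics
cat > h.py <<'E'
import numpy as np, cv2
from rig import env
def shot(name,fn=None):
    m=env.camera_model(name); im,d=env.get_image(name)
    if fn: cv2.imwrite('pics/'+fn,im[:,:,::-1])
    return im,d,m
def ray(m,uv,z):
    f=200/np.tan(np.radians(m['fovy'])/2); T=np.array(m['T'])
    uv=np.atleast_2d(uv).astype(float)
    c=np.c_[(uv[:,0]-m['cx'])/f,(uv[:,1]-m['cy'])/f,np.ones(len(uv))]@T[:3,:3].T
    o=T[:3,3]; return o+c*((z-o[2])/c[:,2])[:,None]
E
python3 - <<'E'
from h import *
for n in('top','side'):
    im,d,m=shot(n,n+'1.png'); print(n,m['fovy'],m['cx'],m['cy'],np.round(m['T'],3).tolist())
s=env.observe();print(s['time_s'],s['position'],np.round(s['tool_rot'],3).tolist(),s['ft_force'])
E
```

```text
top 50.9115228538333 329.22898478040895 195.64342219504795 [[-0.006, -0.998, 0.062, 0.42], [-1.0, 0.006, 0.009, -0.047], [-0.01, -0.062, -0.998, 1.179], [0.0, 0.0, 0.0, 1.0]]
side 54.637567426203915 313.47701754054293 207.812772303795 [[-0.852, -0.336, 0.401, 0.133], [-0.523, 0.552, -0.649, 0.543], [-0.003, -0.763, -0.647, 0.603], [0.0, 0.0, 0.0, 1.0]]
0.1 [ 0.19566638 -0.51375756  0.24978463] [[0.935, 0.356, -0.0], [0.356, -0.935, 0.001], [0.0, -0.001, -1.0]] [-1.05658051 -0.27887099 -0.05305583]
```

View pics/top1.png

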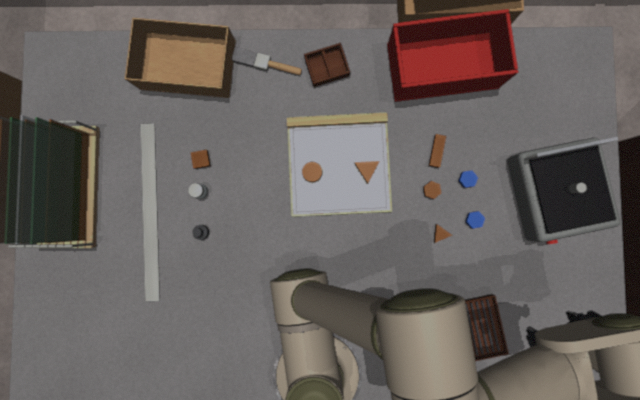

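View pics/side1.png

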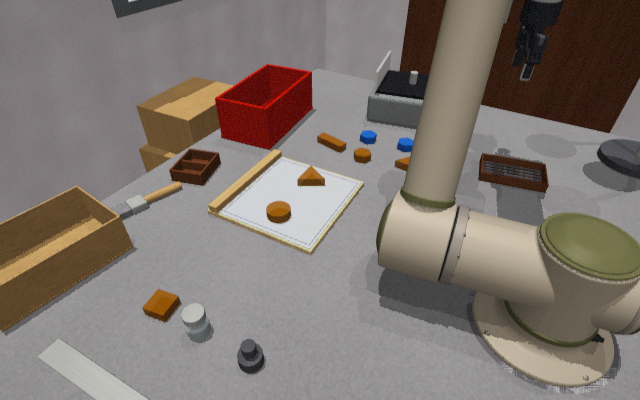

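The top view shows, on the left, the square (200,159), jar (197,191) and weight (200,232). On the right are the bar (437,151), hexagon (432,190) and offcut (441,233), with two blue look-alikes further right. On the board, the roundel is left at (312,172) and the triangle right at (367,171). The side view agrees.

```bash
cat >> h.py <<'E'
def amber(im,d=None):
    h=cv2.cvtColor(im,cv2.COLOR_RGB2HSV)
    m=cv2.inRange(h,(4,130,60),(18,255,255))
    return cv2.morphologyEx(m,cv2.MORPH_OPEN,np.ones((3,3),np.uint8))
def blobs(mask,amin):
    cs,_=cv2.findContours(mask,cv2.RETR_EXTERNAL,cv2.CHAIN_APPROX_NONE)
    return [c[:,0] for c in cs if cv2.contourArea(c)>amin]
def poly(c,m,z):
    P=ray(m,c,z)[:,:2]; r=cv2.minAreaRect((P*1000).astype(np.float32))
    M=cv2.moments((P*1000).astype(np.float32)); return P,np.array([M['m10'],M['m01']])/M['m00'],r
E
python3 - <<'E'
from h import *
im,d,m=shot('top')
for c in blobs(amber(im),100):
    u=c.mean(0)
    if not(150<u[0]<480 and 120<u[1]<260): continue
    z=.034 if 280<u[0]<395 else .022
    P,ce,r=poly(c,m,z); print(u.round(),ce.round(1),np.round(r[1],1),round(r[2],1))
h=cv2.cvtColor(im,cv2.COLOR_RGB2HSV)
w=cv2.inRange(h[:,:,2],125,255)&cv2.inRange(h[:,:,1],0,60);w[:,:270]=0;w[:,410:]=0
for c in blobs(w,3000): P,ce,r=poly(c,m,.012);print('board',ce.round(1),r)
print('weight',ray(m,[200,232],.03),'jar',ray(m,[197,191],.05))
m=env.camera_model('wrist');print(m['fovy'],m['cx'],m['cy'],np.round(m['T'],3).tolist())
E
```

```text
[440. 233.] [ 385.3 -338.3] [32.7 38.3] 88.8
[432. 190.] [ 505.4 -317.7] [41.2 41.5] 88.9
[200. 159.] [595.7 322.9] [43.4 43.7] 9.1
[437. 151.] [ 614.1 -335. ] [27.1 87.4] 77.6
board [565.2 -63.9] ((564.8974609375, -63.697845458984375), (251.14476013183594, 284.3180236816406), 2.495016098022461)
weight [[0.39312838 0.3176036  0.03      ]] jar [[0.50401086 0.32085784 0.05      ]]
67.04893556389291 323.6680291636813 199.410894284314 [[0.355, -0.888, -0.293, 0.27], [-0.935, -0.338, -0.109, -0.485], [-0.002, 0.313, -0.95, 0.373], [0.0, 0.0, 0.0, 1.0]]
```

Request:
servo_tool --steps '[{"tx":3,"ty":1.7,"yaw":-2},{"tx":4,"ty":2.3,"yaw":-3},{"tx":4,"ty":2.3,"yaw":-3},{"tx":4,"ty":2.3,"yaw":-3},{"tx":4,"ty":2.3,"yaw":-3},{"tx":4,"ty":2.3,"yaw":-3},{"tx":4,"ty":2.3,"yaw":-2},{"tx":4,"ty":2.3,"yaw":-2},{"tx":2.5,"ty":1},{"tx":0}]'

```text
invalid input at $.steps[0]: expected keys tx, ty, tz, yaw, claw
```

Run:
```python
from h import *
print(env.tcp_to_tips)
im,d,m=shot('wrist','w1.png')
for c in blobs(amber(im),300):
    P,ce,r=poly(c,m,.022); print(c.mean(0).round(),ce.round(1),np.round(r[1],1),round(r[2],1))
```

```text
0.019
[259. 192.] [ 143.2 -454.6] [148.4  98.8] 11.4
```

View pics/w1.png

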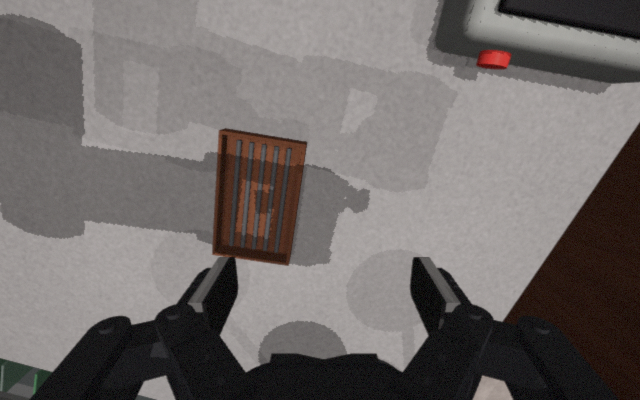

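The move was refused because every row needs all the keys. The picture only shows the slotted tray at (260,195) under the start pose, with the fingers at the bottom.

Request:
servo_tool --steps '[{"tx":3,"ty":1.7,"tz":0,"yaw":-2,"claw":8.5},{"tx":4,"ty":2.3,"tz":0,"yaw":-3,"claw":8.5},{"tx":4,"ty":2.3,"tz":0,"yaw":-3,"claw":8.5},{"tx":4,"ty":2.3,"tz":0,"yaw":-3,"claw":8.5},{"tx":4,"ty":2.3,"tz":0,"yaw":-3,"claw":8.5},{"tx":4,"ty":2.3,"tz":0,"yaw":-3,"claw":8.5},{"tx":4,"ty":2.3,"tz":0,"yaw":-2,"claw":8.5},{"tx":3,"ty":2,"tz":0,"yaw":-2,"claw":8.5},{"tx":0,"ty":0,"tz":0,"yaw":0,"claw":8.5},{"tx":0,"ty":0,"tz":0,"yaw":0,"claw":8.5}]'

```text
time_s: 1.2
position: [0.4959, -0.3385, 0.2499]
tool_rot: [[1.0, -0.001, -0.001], [-0.001, -1.0, 0.0], [-0.001, -0.0, -1.0]]
ft_force: [0.4, -0.4, 0.1]
grip_width: 0.0853
gripper_force: 0.0
```

Run:
```python
from h import *
s=env.observe();print(s['time_s'],s['position'],np.round(s['tool_rot'],3).tolist())
im,d,m=shot('wrist','w2.png')
for c in blobs(amber(im),300):
    P,ce,r=poly(c,m,.022); print(c.mean(0).round(),ce.round(1),np.round(r[1],1),round(r[2],1))
```

```text
1.2 [ 0.49592602 -0.33854485  0.24993628] [[1.0, -0.001, -0.001], [-0.001, -1.0, 0.0], [-0.001, -0.0, -1.0]]
[327. 252.] [ 387.5 -343.3] [42.2 52.9] 84.7
[308. 162.] [ 505.5 -319.9] [48.6 42.7] 8.1
[146. 114.] [ 561.1 -135.7] [57.7 70.2] 2.4
[ 18. 121.] [555.3   9.5] [39.4 59.3] 71.2
[322.  64.] [ 609.2 -336.6] [28.1 81.7] 77.2
```

View pics/w2.png

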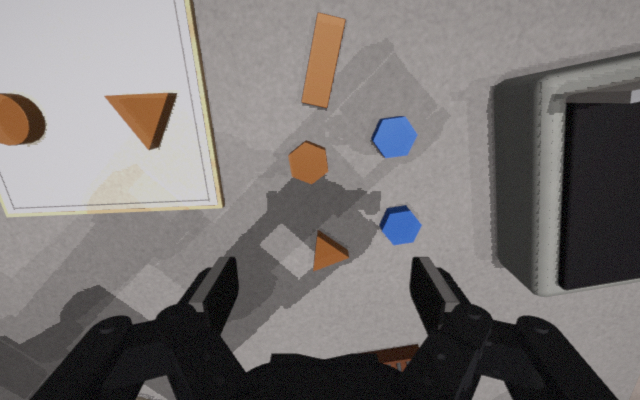

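The view shows the bar (323,62), hexagon (308,162), offcut (328,250), blue look-alikes (393,137) and (400,226), and the board with the triangle (143,115) at left. Next I move to look straight down on the board.

Request:
servo_tool --steps '[{"tx":0.5,"ty":3,"tz":0.5,"yaw":0,"claw":8.5},{"tx":0.5,"ty":4,"tz":0.5,"yaw":0,"claw":8.5},{"tx":0.5,"ty":4.5,"tz":0.5,"yaw":0,"claw":8.5},{"tx":0.5,"ty":4.5,"tz":0.5,"yaw":0,"claw":8.5},{"tx":0.5,"ty":4.5,"tz":0,"yaw":0,"claw":8.5},{"tx":0,"ty":4.5,"tz":0,"yaw":0,"claw":8.5},{"tx":0,"ty":3,"tz":0,"yaw":0,"claw":8.5},{"tx":0,"ty":0,"tz":0,"yaw":0,"claw":8.5},{"tx":0,"ty":0,"tz":0,"yaw":0,"claw":8.5}]'

```text
time_s: 2.15
position: [0.5204, -0.0598, 0.2705]
tool_rot: [[1.0, -0.003, 0.0], [-0.003, -1.0, -0.001], [0.0, 0.001, -1.0]]
ft_force: [0.0, -0.6, 0.3]
grip_width: 0.0852
gripper_force: 0.0
```

```bash
cat >> h.py <<'E'
def world(d,m):
    f=200/np.tan(np.radians(m['fovy'])/2); T=np.array(m['T']); v,u=np.mgrid[:400,:640]
    c=np.stack([(u-m['cx'])/f*d,(v-m['cy'])/f*d,d],-1); return c@T[:3,:3].T+T[:3,3]
def tops(im,d,m,z,amin=300,tol=.005):
    W=world(d,m); mk=amber(im)&((abs(W[:,:,2]-z)<tol)*255).astype(np.uint8)
    mk=cv2.morphologyEx(mk,cv2.MORPH_CLOSE,np.ones((3,3),np.uint8))
    return [(c,)+poly(c,m,z) for c in blobs(mk,amin)]
E
python3 - <<'E'
from h import *
s=env.observe();print(s['time_s'],s['position'])
im,d,m=shot('wrist','w3.png'); L=[]
for c,P,ce,r in tops(im,d,m,.034):
    (ex,er)=cv2.minEnclosingCircle((P*1000).astype(np.float32))
    _,t=cv2.minEnclosingTriangle((P*1000).astype(np.float32).reshape(-1,1,2))
    print(c.mean(0).round(),ce.round(1),np.round(r[1],1),r[2],np.round(ex,1),er,cv2.contourArea((P*1000).astype(np.float32)))
    if t is not None: print(t[:,0].round(1).tolist())
W=world(d,m); b=np.median(W[150:250,300:340,2]);print('paper z',b)
h=cv2.cvtColor(im,cv2.COLOR_RGB2HSV)
w=cv2.inRange(h[:,:,2],150,255)&cv2.inRange(h[:,:,1],0,40)&((abs(W[:,:,2]-.012)<.004)*255).astype(np.uint8)
# batten inner/paper side edges via batten height mask
bt=((W[:,:,2]>.024)&(W[:,:,2]<.036)&(W[:,:,0]>.62)).astype(np.uint8)*255
for c in blobs(bt,300): P,ce,r=poly(c,m,.030);print('batten',ce.round(1),np.round(r[1],1),r[2])
E
```

```text
2.15 [ 0.52039415 -0.05982543  0.2705283 ]
[263. 139.] [556.1  11.5] [52.9 52.9] 84.8592300415039 [556.   11.4] 27.182655334472656 2176.6130662613723
[[552.2000122070312, -40.70000076293945], [512.2000122070312, 41.5], [604.7000122070312, 33.20000076293945]]
[391. 132.] [ 562.3 -138.1] [55.7 63.4] 2.540660858154297 [ 562.8 -137.5] 36.6156005859375 1894.3857884558383
[[583.5, -171.5], [523.2999877929688, -139.8000030517578], [580.4000244140625, -103.30000305175781]]
paper z 0.011520492816868316
batten [692.9 -30.8] [278.4  18.4] 89.759033203125
```

View pics/w3.png

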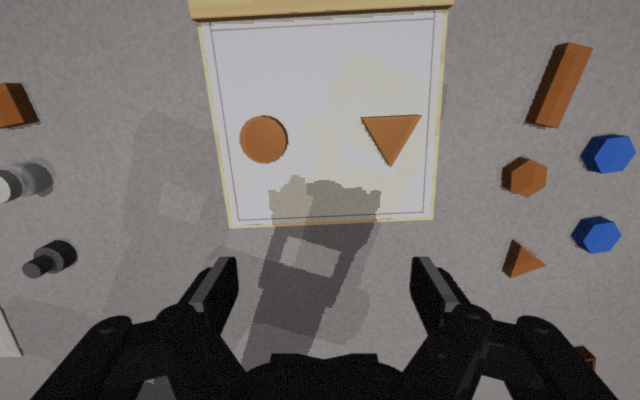

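The board view shows the roundel (263,139), triangle (391,132), and the batten along the top, giving a board yaw of about 2.4°. Now to the square for a close look.

Request:
servo_tool --steps '[{"tx":0.5,"ty":3,"tz":0,"yaw":0,"claw":8.5},{"tx":0.5,"ty":4.5,"tz":-1,"yaw":0,"claw":8.5},{"tx":0.5,"ty":4.5,"tz":-1,"yaw":0,"claw":8.5},{"tx":0.5,"ty":4.5,"tz":-1,"yaw":1,"claw":8.5},{"tx":1,"ty":4.5,"tz":-1,"yaw":1,"claw":8.5},{"tx":1,"ty":4.5,"tz":-1,"yaw":1,"claw":8.5},{"tx":1,"ty":4.5,"tz":-1,"yaw":2,"claw":8.5},{"tx":1,"ty":4,"tz":-2,"yaw":2,"claw":8.5},{"tx":0,"ty":4,"tz":-2,"yaw":2,"claw":8.5},{"tx":0,"ty":0,"tz":-1,"yaw":0,"claw":8.5},{"tx":0,"ty":0,"tz":0,"yaw":0,"claw":8.5},{"tx":0,"ty":0,"tz":0,"yaw":0,"claw":8.5}]'

```text
time_s: 3.4
position: [0.5817, 0.3192, 0.1607]
tool_rot: [[0.988, 0.151, 0.0], [0.151, -0.988, -0.0], [0.0, 0.0, -1.0]]
ft_force: [0.7, -0.2, 0.1]
grip_width: 0.0852
gripper_force: 0.0
```

Run:
```python
from h import *
s=env.observe();print(s['time_s'],s['position'])
im,d,m=shot('wrist','w4.png')
W=world(d,m);print(np.median(W[10:60,10:60,2]))
for c,P,ce,r in tops(im,d,m,.022):
    print(c.mean(0).round(),ce.round(1),np.round(r[0],1),np.round(r[1],1),r[2],W[tuple(c.mean(0).astype(int)[::-1])])
```

```text
3.4 [0.58166805 0.31917187 0.16073486]
0.00010761276595802616
[318. 176.] [595.4 326.1] [595.3 326.2] [46.2 44.3] 10.130972862243652 [0.59613866 0.32663679 0.02168106]
```

View pics/w4.png

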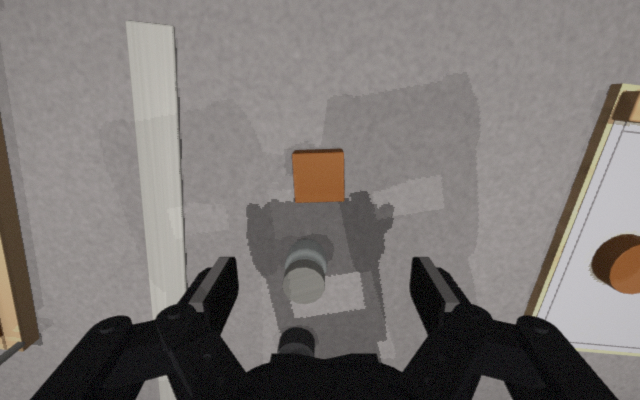

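The square is centred at (318,176), with the jar at (303,280) and the weight at (297,340) in line below it. Grasping it.

Request:
servo_tool --newtons 40 --steps '[{"tx":0.7,"ty":0.35,"tz":-3,"yaw":0.7,"claw":8.5},{"tx":0.7,"ty":0.35,"tz":-4,"yaw":0.7,"claw":8.5},{"tx":0,"ty":0,"tz":-3.5,"yaw":0,"claw":7},{"tx":0,"ty":0,"tz":-2,"yaw":0,"claw":6.5},{"tx":0,"ty":0,"tz":-1.2,"yaw":0,"claw":6},{"tx":0,"ty":0,"tz":0,"yaw":0,"claw":5},{"tx":0,"ty":0,"tz":0,"yaw":0,"claw":4},{"tx":0,"ty":0,"tz":0,"yaw":0,"claw":4},{"tx":0,"ty":0,"tz":0,"yaw":0,"claw":4},{"tx":0,"ty":0,"tz":0,"yaw":0,"claw":4},{"tx":0,"ty":0,"tz":0,"yaw":0,"claw":4}]'

```text
time_s: 4.55
position: [0.595, 0.3281, 0.0242]
tool_rot: [[0.984, 0.178, 0.001], [0.178, -0.984, 0.0], [0.001, -0.0, -1.0]]
ft_force: [-0.9, -1.1, 3.9]
grip_width: 0.0452
gripper_force: 43.6
```

Request:
servo_tool --steps '[{"tx":0,"ty":0,"tz":1,"yaw":0,"claw":4},{"tx":0,"ty":0,"tz":2.5,"yaw":0,"claw":4},{"tx":0,"ty":-1,"tz":3,"yaw":2,"claw":4},{"tx":-0.3,"ty":-3,"tz":2,"yaw":5,"claw":4},{"tx":-0.4,"ty":-4,"tz":0,"yaw":7.5,"claw":4},{"tx":-0.4,"ty":-4,"tz":0,"yaw":7.5,"claw":4},{"tx":-0.4,"ty":-4,"tz":0,"yaw":7.5,"claw":4},{"tx":-0.4,"ty":-4,"tz":0,"yaw":7.5,"claw":4},{"tx":-0.4,"ty":-4,"tz":0,"yaw":7.5,"claw":4},{"tx":-0.4,"ty":-4,"tz":0,"yaw":7.5,"claw":4},{"tx":-0.4,"ty":-4,"tz":0,"yaw":7.5,"claw":4},{"tx":-0.4,"ty":-4,"tz":0,"yaw":7.5,"claw":4},{"tx":-0.4,"ty":-4,"tz":0,"yaw":7.5,"claw":4},{"tx":0,"ty":-3,"tz":0,"yaw":7.5,"claw":4},{"tx":0,"ty":0,"tz":0,"yaw":0,"claw":4},{"tx":0,"ty":0,"tz":0,"yaw":0,"claw":4}]'

```text
time_s: 6.15
position: [0.5556, -0.1022, 0.1086]
tool_rot: [[-0.036, 0.999, 0.0], [0.999, 0.036, 0.0], [0.0, 0.0, -1.0]]
ft_force: [-0.2, 0.4, -2.2]
grip_width: 0.0449
gripper_force: 42.9
```

Run:
```python
from h import *
s=env.observe();print(s['time_s'],s['position'],s['grip_width'],np.degrees(np.arctan2(s['tool_rot'][1][0],s['tool_rot'][0][0])))
im,d,m=shot('wrist','w5.png')
for z in(.034,.1085):
  for c,P,ce,r in tops(im,d,m,z,tol=.008):
    ex,er=cv2.minEnclosingCircle((P*1000).astype(np.float32))
    print(z,c.mean(0).round(),ce.round(1),np.round(ex,1),er,np.round(r[0],1),np.round(r[1],1),r[2])
```

```text
6.15 [ 0.55562076 -0.10222931  0.10863946] 0.044883996752854906 92.08305468336681
0.034 [332.  40.] [554.6  10.6] [555.3  11.9] 27.3324031829834 [555.4   8.4] [53.2 47.5] 2.0322988033294678
0.1085 [324. 271.] [554.8 -99.7] [554.8 -99.7] 30.88005828857422 [554.9 -99.2] [44.7 46.6] 2.0199568271636963
```

View pics/w5.png

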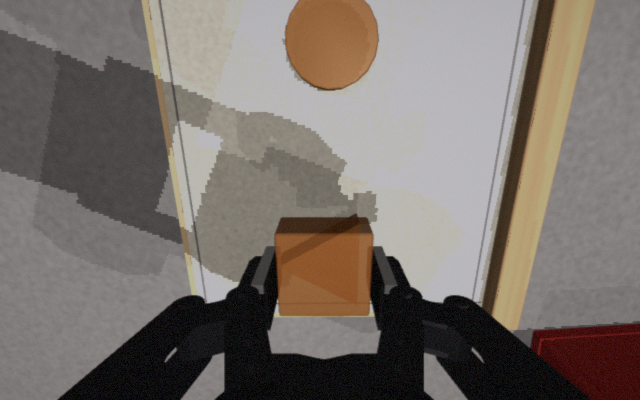

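The held square is at (324,271), with the roundel ahead at (332,40) and clear paper between them. I overshot about 38 mm in -y, so I correct that and lower.

Request:
servo_tool --steps '[{"tx":0.2,"ty":1.75,"tz":-1,"yaw":0.3,"claw":4},{"tx":0.2,"ty":2,"tz":-2,"yaw":0,"claw":4},{"tx":0,"ty":0,"tz":-2,"yaw":0,"claw":4},{"tx":0,"ty":0,"tz":-1,"yaw":0,"claw":4},{"tx":0,"ty":0,"tz":-0.5,"yaw":0,"claw":4},{"tx":0,"ty":0,"tz":-0.3,"yaw":0,"claw":4},{"tx":0,"ty":0,"tz":-0.2,"yaw":0,"claw":4},{"tx":0,"ty":0,"tz":-0.1,"yaw":0,"claw":4},{"tx":0,"ty":0,"tz":0,"yaw":0,"claw":4},{"tx":0,"ty":0,"tz":0,"yaw":0,"claw":4}]'

```text
time_s: 7.2
position: [0.5598, -0.0646, 0.0377]
tool_rot: [[-0.044, 0.999, 0.001], [0.999, 0.044, -0.0], [-0.0, 0.001, -1.0]]
ft_force: [-0.6, 0.1, -2.1]
grip_width: 0.0451
gripper_force: 42.9
```

Request:
servo_tool --steps '[{"tx":0,"ty":0,"tz":-0.06,"yaw":0,"claw":4},{"tx":0,"ty":0,"tz":-0.05,"yaw":0,"claw":4},{"tx":0,"ty":0,"tz":-0.03,"yaw":0,"claw":4},{"tx":0,"ty":0,"tz":0,"yaw":0,"claw":4},{"tx":0,"ty":0,"tz":0,"yaw":0,"claw":4}]'

```text
time_s: 7.7
position: [0.5597, -0.0645, 0.0362]
tool_rot: [[-0.044, 0.999, 0.0], [0.999, 0.044, -0.0], [-0.0, 0.0, -1.0]]
ft_force: [-1.5, 0.7, 3.7]
grip_width: 0.0447
gripper_force: 43.4
```

Request:
servo_tool --steps '[{"tx":0,"ty":0,"tz":0,"yaw":0,"claw":4.8},{"tx":0,"ty":0,"tz":0,"yaw":0,"claw":5.5},{"tx":0,"ty":0,"tz":0,"yaw":0,"claw":6},{"tx":0,"ty":0,"tz":1,"yaw":0,"claw":6},{"tx":0,"ty":0,"tz":3,"yaw":0,"claw":6},{"tx":-0.5,"ty":0,"tz":3,"yaw":-8,"claw":7},{"tx":-0.5,"ty":0,"tz":3,"yaw":-8.5,"claw":8},{"tx":-0.5,"ty":0,"tz":3,"yaw":-8.5,"claw":8.5},{"tx":-0.5,"ty":0,"tz":3,"yaw":-8.5,"claw":8.5},{"tx":-0.5,"ty":0,"tz":2,"yaw":-8.5,"claw":8.5},{"tx":-0.5,"ty":0,"tz":1,"yaw":-8.5,"claw":8.5},{"tx":-0.5,"ty":0,"tz":0,"yaw":-8.5,"claw":8.5},{"tx":0,"ty":0,"tz":0,"yaw":-8.5,"claw":8.5},{"tx":0,"ty":0,"tz":0,"yaw":-8.5,"claw":8.5},{"tx":0,"ty":0,"tz":0,"yaw":-8.5,"claw":8.5},{"tx":0,"ty":0,"tz":0,"yaw":-8.5,"claw":8.5},{"tx":0,"ty":0,"tz":0,"yaw":0,"claw":8.5},{"tx":0,"ty":0,"tz":0,"yaw":0,"claw":8.5}]'

```text
time_s: 9.5
position: [0.5246, -0.0644, 0.2263]
tool_rot: [[1.0, -0.004, 0.0], [-0.004, -1.0, -0.0], [0.0, 0.0, -1.0]]
ft_force: [-0.4, -0.0, 0.2]
grip_width: 0.0849
gripper_force: 0.0
```

Run:
```python
from h import *
s=env.observe();print(s['time_s'],s['position'],np.degrees(np.arctan2(s['tool_rot'][1][0],s['tool_rot'][0][0])))
im,d,m=shot('wrist','w6.png')
for c,P,ce,r in tops(im,d,m,.034):
    ex,er=cv2.minEnclosingCircle((P*1000).astype(np.float32))
    print(c.mean(0).round(),ce.round(1),np.round(ex,1),er,np.round(r[0],1),np.round(r[1],1),r[2])
    _,t=cv2.minEnclosingTriangle((P*1000).astype(np.float32).reshape(-1,1,2));print(t.mean(0).round(1))
```

```text
9.5 [ 0.52463372 -0.06443647  0.22634976] -0.22473420496277974
[251. 148.] [556.3  11.4] [556.3  11.5] 27.31110954284668 [556.3  11.5] [53.  53.9] 5.119140625
[[557.1  10.5]]
[395. 140.] [ 562.6 -138.3] [ 563.2 -138.3] 36.764617919921875 [ 554.4 -138.8] [55.9 64. ] 2.378185272216797
[[ 562.4 -138.3]]
[324. 144.] [560.1 -64.6] [559.7 -64.4] 30.06904411315918 [560.  -64.6] [44.6 43.6] 2.810286521911621
[[566.2 -59.2]]
```

View pics/w6.png

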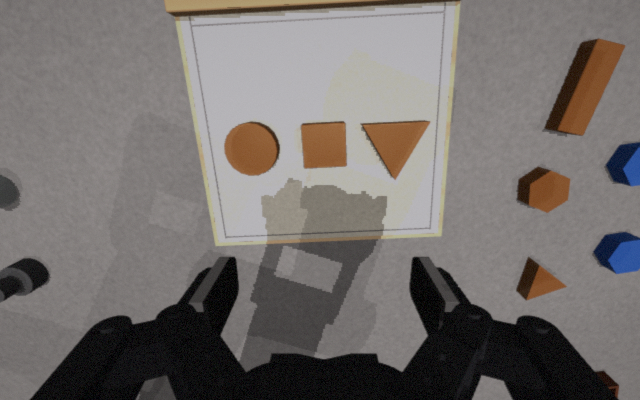

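The square sits at (324,144), between the roundel (251,148) and triangle (395,140), aligned to about 0.4° and within about 1 mm of the midpoint. Next, the bar.

Request:
servo_tool --steps '[{"tx":0.5,"ty":-2,"tz":0,"yaw":0,"claw":8.5},{"tx":1,"ty":-4,"tz":-0.5,"yaw":-2,"claw":8.5},{"tx":1,"ty":-4.5,"tz":-1,"yaw":-2,"claw":8.5},{"tx":1.5,"ty":-4.5,"tz":-1,"yaw":-2,"claw":8.5},{"tx":1.5,"ty":-4.5,"tz":-1,"yaw":-2,"claw":8.5},{"tx":1,"ty":-4.5,"tz":-1,"yaw":-2,"claw":8.5},{"tx":0.5,"ty":-3,"tz":-1,"yaw":-2,"claw":8.5},{"tx":0,"ty":0,"tz":-1,"yaw":0,"claw":8.5},{"tx":0,"ty":0,"tz":0,"yaw":0,"claw":8.5},{"tx":0,"ty":0,"tz":0,"yaw":0,"claw":8.5}]'

```text
time_s: 10.55
position: [0.5948, -0.3334, 0.1613]
tool_rot: [[0.977, -0.213, -0.0], [-0.213, -0.977, 0.0], [-0.0, -0.0, -1.0]]
ft_force: [-0.7, 0.9, 0.8]
grip_width: 0.0848
gripper_force: 0.0
```

Run:
```python
from h import *
s=env.observe();print(s['time_s'],s['position'],np.degrees(np.arctan2(s['tool_rot'][1][0],s['tool_rot'][0][0])))
im,d,m=shot('wrist','w7.png')
for c,P,ce,r in tops(im,d,m,.022):
    print(c.mean(0).round(),ce.round(1),np.round(r[0],1),np.round(r[1],1),r[2])
```

```text
10.55 [ 0.5947544 -0.333397   0.1613023] -12.319915248186343
[330. 277.] [ 506.4 -320. ] [ 506.7 -320. ] [50.7 43.9] 8.257303237915039
[323. 168.] [ 614.5 -337. ] [ 614.7 -337.1] [29.3 88.7] 77.62443542480469
```

View pics/w7.png

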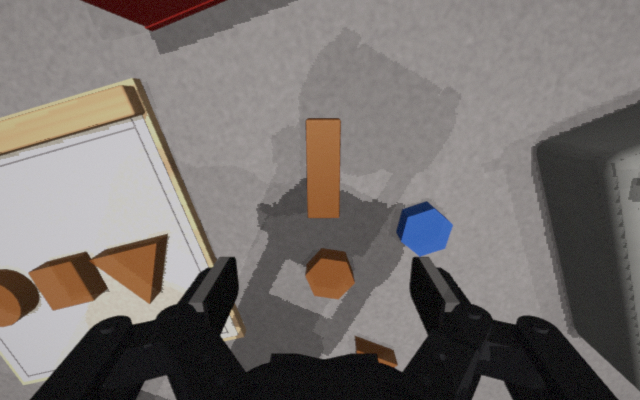

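The bar is at (323,168), aligned with the tool, with the hexagon behind it at (330,273) and a blue look-alike at (425,228). Grasping with the fingers partly closed.

Request:
servo_tool --newtons 40 --steps '[{"tx":1,"ty":-0.2,"tz":-3,"yaw":0,"claw":7},{"tx":1,"ty":-0.2,"tz":-4,"yaw":0,"claw":5.5},{"tx":0,"ty":0,"tz":-3.5,"yaw":0,"claw":5},{"tx":0,"ty":0,"tz":-2,"yaw":0,"claw":5},{"tx":0,"ty":0,"tz":-1.2,"yaw":0,"claw":4.5},{"tx":0,"ty":0,"tz":0,"yaw":0,"claw":3.5},{"tx":0,"ty":0,"tz":0,"yaw":0,"claw":2.5},{"tx":0,"ty":0,"tz":0,"yaw":0,"claw":2.5},{"tx":0,"ty":0,"tz":0,"yaw":0,"claw":2.5},{"tx":0,"ty":0,"tz":0,"yaw":0,"claw":2.5},{"tx":0,"ty":0,"tz":0,"yaw":0,"claw":2.5}]'

```text
time_s: 11.7
position: [0.6149, -0.3387, 0.0249]
tool_rot: [[0.976, -0.216, 0.001], [-0.216, -0.976, -0.001], [0.001, 0.0, -1.0]]
ft_force: [-1.6, 1.8, 5.0]
grip_width: 0.029
gripper_force: 45.6
```

Request:
servo_tool --steps '[{"tx":0,"ty":0,"tz":1,"yaw":0,"claw":2.5},{"tx":0,"ty":0,"tz":2.5,"yaw":0,"claw":2.5},{"tx":0,"ty":0,"tz":3,"yaw":3,"claw":2.5},{"tx":0,"ty":1,"tz":1.5,"yaw":6,"claw":2.5},{"tx":0,"ty":1.7,"tz":0,"yaw":8,"claw":2.5},{"tx":0.1,"ty":1.7,"tz":0,"yaw":8,"claw":2.5},{"tx":0.1,"ty":1.7,"tz":0,"yaw":8,"claw":2.5},{"tx":0.1,"ty":1.7,"tz":0,"yaw":8,"claw":2.5},{"tx":0.1,"ty":1.7,"tz":0,"yaw":8,"claw":2.5},{"tx":0.1,"ty":1.7,"tz":0,"yaw":8,"claw":2.5},{"tx":0.1,"ty":1.7,"tz":0,"yaw":8,"claw":2.5},{"tx":0.1,"ty":1.7,"tz":0,"yaw":8,"claw":2.5},{"tx":0.1,"ty":1.7,"tz":0,"yaw":8,"claw":2.5},{"tx":0,"ty":1.7,"tz":0,"yaw":8,"claw":2.5},{"tx":0,"ty":1.7,"tz":0,"yaw":8,"claw":2.5},{"tx":0,"ty":0.5,"tz":0,"yaw":7.9,"claw":2.5},{"tx":0,"ty":0,"tz":0,"yaw":0,"claw":2.5},{"tx":0,"ty":0,"tz":0,"yaw":0,"claw":2.5}]'

```text
time_s: 13.5
position: [0.6228, -0.1368, 0.1042]
tool_rot: [[-0.039, 0.999, 0.0], [0.999, 0.039, -0.0], [-0.0, 0.0, -1.0]]
ft_force: [-0.4, -0.7, -2.5]
grip_width: 0.0292
gripper_force: 44.9
```

Run:
```python
from h import *
s=env.observe();print(s['time_s'],s['position'],s['grip_width'],np.degrees(np.arctan2(s['tool_rot'][1][0],s['tool_rot'][0][0])))
im,d,m=shot('wrist','w8.png')
for z in(.034,s['position'][2]-.003):
  for c,P,ce,r in tops(im,d,m,z,tol=.008):
    print(z,c.mean(0).round(),ce.round(1),np.round(r[0],1),np.round(r[1],1),r[2])
```

```text
13.5 [ 0.6227567  -0.13677674  0.10423272] 0.029155647274122076 92.23125220848362
0.034 [239. 219.] [ 562.8 -138.3] [ 567.7 -144.4] [68.6 55.9] 32.72911834716797
0.034 [227. 108.] [560.5 -64.6] [560.4 -64.5] [46.3 44.2] 2.1713061332702637
0.034 [216.   7.] [557.2  -9.9] [557.3 -10.7] [39.4  9.3] 2.1813623905181885
0.10123272166866307 [324. 264.] [ 622.1 -135.6] [ 622.1 -135.6] [29.3 91. ] 1.8609905242919922
```

Request:
servo_tool --steps '[{"tx":0.05,"ty":-0.05,"tz":-1,"yaw":0.3,"claw":2.5},{"tx":0,"ty":0,"tz":-2,"yaw":0,"claw":2.5},{"tx":0,"ty":0,"tz":-1.8,"yaw":0,"claw":2.5},{"tx":0,"ty":0,"tz":-1,"yaw":0,"claw":2.5},{"tx":0,"ty":0,"tz":-0.5,"yaw":0,"claw":2.5},{"tx":0,"ty":0,"tz":-0.25,"yaw":0,"claw":2.5},{"tx":0,"ty":0,"tz":-0.1,"yaw":0,"claw":2.5},{"tx":0,"ty":0,"tz":-0.05,"yaw":0,"claw":2.5},{"tx":0,"ty":0,"tz":0,"yaw":0,"claw":2.5},{"tx":0,"ty":0,"tz":0,"yaw":0,"claw":2.5}]'

```text
time_s: 14.55
position: [0.6234, -0.137, 0.0374]
tool_rot: [[-0.048, 0.999, 0.001], [0.999, 0.048, -0.0], [-0.0, 0.001, -1.0]]
ft_force: [0.5, 0.4, -1.2]
grip_width: 0.0288
gripper_force: 44.9
```

Request:
servo_tool --steps '[{"tx":0,"ty":0,"tz":-0.05,"yaw":0,"claw":2.5},{"tx":0,"ty":0,"tz":-0.04,"yaw":0,"claw":2.5},{"tx":0,"ty":0,"tz":0,"yaw":0,"claw":2.5},{"tx":0,"ty":0,"tz":0,"yaw":0,"claw":2.5}]'

```text
time_s: 14.95
position: [0.6234, -0.137, 0.0369]
tool_rot: [[-0.048, 0.999, 0.001], [0.999, 0.048, -0.0], [-0.0, 0.001, -1.0]]
ft_force: [-1.5, 0.9, 5.3]
grip_width: 0.0292
gripper_force: 45.8
```

Request:
servo_tool --steps '[{"tx":0,"ty":0,"tz":0,"yaw":0,"claw":3.2},{"tx":0,"ty":0,"tz":0,"yaw":0,"claw":3.6},{"tx":0,"ty":0,"tz":0,"yaw":0,"claw":3.6},{"tx":0,"ty":0,"tz":0.8,"yaw":0,"claw":3.6},{"tx":0,"ty":0,"tz":2.5,"yaw":0,"claw":3.6},{"tx":0,"ty":0,"tz":3,"yaw":0,"claw":5},{"tx":-1,"ty":-1,"tz":3,"yaw":-6,"claw":6},{"tx":-1.2,"ty":-1.7,"tz":2.5,"yaw":-8,"claw":7},{"tx":-1.2,"ty":-1.7,"tz":0.5,"yaw":-8,"claw":7},{"tx":-1.2,"ty":-1.7,"tz":0,"yaw":-8,"claw":7},{"tx":-1.2,"ty":-1.7,"tz":0,"yaw":-8,"claw":7},{"tx":-1.2,"ty":-1.7,"tz":0,"yaw":-8,"claw":7},{"tx":-1.2,"ty":-1.7,"tz":0,"yaw":-8,"claw":7},{"tx":-1.2,"ty":-1.7,"tz":0,"yaw":-8,"claw":7},{"tx":-1.2,"ty":-1.7,"tz":0,"yaw":-8,"claw":7},{"tx":-1.2,"ty":-1.7,"tz":0,"yaw":-8,"claw":7},{"tx":-1.5,"ty":-2,"tz":0,"yaw":-6.5,"claw":7},{"tx":0,"ty":0,"tz":0,"yaw":0,"claw":7},{"tx":0,"ty":0,"tz":0,"yaw":0,"claw":7}]'

```text
time_s: 16.85
position: [0.4902, -0.3201, 0.1594]
tool_rot: [[0.99, 0.144, 0.0], [0.144, -0.99, -0.0], [0.0, 0.0, -1.0]]
ft_force: [0.2, -1.0, 0.6]
grip_width: 0.0699
gripper_force: 0.0
```

Run:
```python
from h import *
s=env.observe();print(s['time_s'],s['position'],np.degrees(np.arctan2(s['tool_rot'][1][0],s['tool_rot'][0][0])))
im,d,m=shot('wrist','w9.png')
for z in (.022,.034):
  for c,P,ce,r in tops(im,d,m,z):
    print(z,c.mean(0).round(),ce.round(1),np.round(r[0],1),np.round(r[1],1),r[2])
    if z==.022: print(cv2.approxPolyDP((P*1000).astype(np.float32).reshape(-1,1,2),5,True)[:,0].round(1).tolist())
```

```text
16.85 [ 0.49016311 -0.32005957  0.15941964] 8.292728033211427
0.022 [330. 294.] [ 385.1 -341.2] [ 384.8 -347.6] [43.8 51.4] 83.35301971435547
[[412.6000061035156, -330.3999938964844], [361.6000061035156, -324.20001220703125], [380.5, -369.20001220703125]]
0.022 [326. 177.] [ 505.1 -319.6] [ 505.4 -319.9] [49.3 42.9] 6.943871974945068
[[529.5999755859375, -315.29998779296875], [514.5999755859375, -297.20001220703125], [489.29998779296875, -300.29998779296875], [481.29998779296875, -325.20001220703125], [495.29998779296875, -342.20001220703125], [519.7999877929688, -338.8999938964844]]
0.034 [105.  74.] [ 561.9 -140.8] [ 553.3 -141.1] [56.7 66.6] 2.518777847290039
0.034 [19. 68.] [558.6 -75.7] [559.9 -74.4] [44.4 34.7] 2.93306303024292
0.034 [104.   5.] [ 611.8 -153.5] [ 608.8 -142. ] [ 9.4 87. ] 8.218664169311523
```

View pics/w9.png

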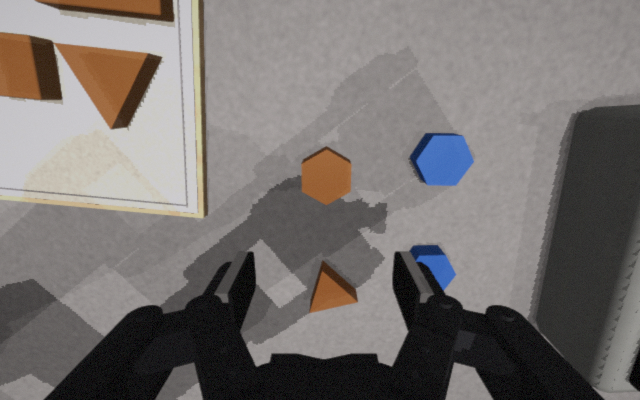

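The hexagon is at (326,176) with its flats facing the fingers. The blue look-alikes (441,160) and offcut (330,290) are clear of the jaws.

Request:
servo_tool --newtons 40 --steps '[{"tx":0.7,"ty":0,"tz":-3,"yaw":0,"claw":6.5},{"tx":0.8,"ty":0,"tz":-4,"yaw":0,"claw":6},{"tx":0,"ty":0,"tz":-3.5,"yaw":0,"claw":6},{"tx":0,"ty":0,"tz":-1.9,"yaw":0,"claw":6},{"tx":0,"ty":0,"tz":-1.1,"yaw":0,"claw":5.5},{"tx":0,"ty":0,"tz":0,"yaw":0,"claw":4.5},{"tx":0,"ty":0,"tz":0,"yaw":0,"claw":3.8},{"tx":0,"ty":0,"tz":0,"yaw":0,"claw":3.8},{"tx":0,"ty":0,"tz":0,"yaw":0,"claw":3.8},{"tx":0,"ty":0,"tz":0,"yaw":0,"claw":3.8},{"tx":0,"ty":0,"tz":0,"yaw":0,"claw":3.8}]'

```text
time_s: 18.0
position: [0.5053, -0.3201, 0.0243]
tool_rot: [[0.99, 0.143, 0.0], [0.143, -0.99, -0.0], [0.0, 0.0, -1.0]]
ft_force: [-0.3, -0.7, -0.7]
grip_width: 0.0433
gripper_force: 43.8
```

Request:
servo_tool --steps '[{"tx":0,"ty":0,"tz":1,"yaw":0,"claw":3.8},{"tx":0,"ty":0,"tz":3,"yaw":0,"claw":3.8},{"tx":0,"ty":1,"tz":3,"yaw":1,"claw":3.8},{"tx":-0.2,"ty":3,"tz":1,"yaw":2,"claw":3.8},{"tx":-0.3,"ty":4,"tz":0,"yaw":3,"claw":3.8},{"tx":-0.3,"ty":4,"tz":0,"yaw":3,"claw":3.8},{"tx":-0.3,"ty":4,"tz":0,"yaw":3,"claw":3.8},{"tx":-0.3,"ty":4,"tz":0,"yaw":3,"claw":3.8},{"tx":-0.3,"ty":4,"tz":0,"yaw":3,"claw":3.8},{"tx":-0.3,"ty":4,"tz":0,"yaw":3,"claw":3.8},{"tx":-0.3,"ty":3.5,"tz":0,"yaw":3,"claw":3.8},{"tx":-0.1,"ty":1.4,"tz":0,"yaw":0,"claw":3.8},{"tx":0,"ty":0,"tz":0,"yaw":0,"claw":3.8},{"tx":0,"ty":0,"tz":0,"yaw":0,"claw":3.8}]'

```text
time_s: 19.4
position: [0.4817, 0.0083, 0.1044]
tool_rot: [[0.846, 0.533, 0.001], [0.533, -0.846, -0.001], [0.001, 0.001, -1.0]]
ft_force: [0.2, -0.6, 0.1]
grip_width: 0.0432
gripper_force: 43.9
```

Run:
```python
from h import *
s=env.observe();print(s['time_s'],s['position'],s['grip_width'],np.degrees(np.arctan2(s['tool_rot'][1][0],s['tool_rot'][0][0])))
im,d,m=shot('wrist','w10.png')
for z in(.034,s['position'][2]-.0025):
  for c,P,ce,r in tops(im,d,m,z,tol=.008):
    print(z,c.mean(0).round(),ce.round(1),np.round(r[0],1),np.round(r[1],1),r[2])
```

```text
19.4 [0.48166927 0.00826826 0.10441354] 0.04322217676204402 32.2081206583491
0.034 [560. 235.] [ 561.7 -138.1] [ 566.2 -145.4] [64.6 56.8] 32.241458892822266
0.034 [476. 181.] [559.  -63.1] [558.8 -62.1] [44.6 48. ] 2.767534017562866
0.034 [608. 151.] [ 619.6 -120.1] [ 621.1 -124.8] [29.7 75.9] 1.9669874906539917
0.034 [380. 121.] [554.3  12.2] [554.3  12.5] [50.7 54. ] 32.14652633666992
0.1019135376091718 [323. 272.] [481.9   8.8] [482.1   9. ] [53.  43.9] 32.14500045776367
```

Request:
servo_tool --steps '[{"tx":-0.05,"ty":0,"tz":-1,"yaw":0.2,"claw":3.8},{"tx":0,"ty":0,"tz":-2,"yaw":0,"claw":3.8},{"tx":0,"ty":0,"tz":-1.8,"yaw":0,"claw":3.8},{"tx":0,"ty":0,"tz":-1,"yaw":0,"claw":3.8},{"tx":0,"ty":0,"tz":-0.5,"yaw":0,"claw":3.8},{"tx":0,"ty":0,"tz":-0.25,"yaw":0,"claw":3.8},{"tx":0,"ty":0,"tz":-0.1,"yaw":0,"claw":3.8},{"tx":0,"ty":0,"tz":-0.08,"yaw":0,"claw":3.8},{"tx":0,"ty":0,"tz":-0.05,"yaw":0,"claw":3.8},{"tx":0,"ty":0,"tz":0,"yaw":0,"claw":3.8},{"tx":0,"ty":0,"tz":0,"yaw":0,"claw":3.8}]'

```text
time_s: 20.55
position: [0.4808, 0.009, 0.0364]
tool_rot: [[0.844, 0.537, 0.0], [0.537, -0.844, -0.0], [0.0, 0.0, -1.0]]
ft_force: [1.2, 0.1, -1.6]
grip_width: 0.043
gripper_force: 43.9
```

Request:
servo_tool --steps '[{"tx":0,"ty":0,"tz":-0.03,"yaw":0,"claw":3.8},{"tx":0,"ty":0,"tz":-0.03,"yaw":0,"claw":3.8},{"tx":0,"ty":0,"tz":0,"yaw":0,"claw":3.8},{"tx":0,"ty":0,"tz":0,"yaw":0,"claw":3.8}]'

```text
time_s: 20.95
position: [0.4808, 0.009, 0.0357]
tool_rot: [[0.844, 0.536, 0.0], [0.536, -0.844, -0.0], [0.0, 0.0, -1.0]]
ft_force: [-0.1, 0.1, 1.7]
grip_width: 0.0432
gripper_force: 44.2
```

Request:
servo_tool --steps '[{"tx":0,"ty":0,"tz":0,"yaw":0,"claw":4.6},{"tx":0,"ty":0,"tz":0,"yaw":0,"claw":5.2},{"tx":0,"ty":0,"tz":0,"yaw":0,"claw":5.2},{"tx":0,"ty":0,"tz":0.8,"yaw":0,"claw":5.2},{"tx":0,"ty":0,"tz":2.5,"yaw":0,"claw":5.2},{"tx":0,"ty":1,"tz":3.5,"yaw":0,"claw":5.2},{"tx":-1,"ty":3,"tz":4,"yaw":0,"claw":5.2},{"tx":-1.4,"ty":4,"tz":3.6,"yaw":-2,"claw":5.2},{"tx":-1.4,"ty":4,"tz":0,"yaw":-2,"claw":5.2},{"tx":-1.4,"ty":4,"tz":0,"yaw":-2,"claw":5.2},{"tx":-1.4,"ty":4,"tz":0,"yaw":-2,"claw":5.2},{"tx":-1.4,"ty":4,"tz":0,"yaw":-2,"claw":5.2},{"tx":-1,"ty":4,"tz":0,"yaw":-2,"claw":5.2},{"tx":-0.6,"ty":2.6,"tz":0,"yaw":0,"claw":5.2},{"tx":0,"ty":0,"tz":0,"yaw":0,"claw":5.2},{"tx":0,"ty":0,"tz":0,"yaw":0,"claw":5.2}]'

```text
time_s: 22.55
position: [0.3861, 0.3104, 0.1755]
tool_rot: [[0.937, 0.351, 0.0], [0.351, -0.937, -0.0], [0.0, 0.0, -1.0]]
ft_force: [0.1, 0.8, 0.1]
grip_width: 0.0518
gripper_force: 0.0
```

Run:
```python
from h import *
s=env.observe();print(s['time_s'],s['position'],np.degrees(np.arctan2(s['tool_rot'][1][0],s['tool_rot'][0][0])))
im,d,m=shot('wrist','w11.png')
W=world(d,m)
for z0,z1,z in((.043,.056,.05),(.019,.028,.024)):
  mk=((W[:,:,2]>z0)&(W[:,:,2]<z1)&(np.hypot(W[:,:,0]-.393,W[:,:,1]-.318)<.05)).astype(np.uint8)*255
  for c in blobs(mk,100):
    P=ray(m,c,z)[:,:2]*1000; print(z,c.mean(0).round(),np.round(cv2.minEnclosingCircle(P.astype(np.float32))[0],1),cv2.minEnclosingCircle(P.astype(np.float32))[1])
```

```text
22.55 [0.38605712 0.31044011 0.17550121] 20.52065567608643
0.05 [313. 187.] [391.4 322.3] 12.272674560546875
0.024 [314. 179.] [391.1 322.5] 21.018617630004883
```

View pics/w11.png

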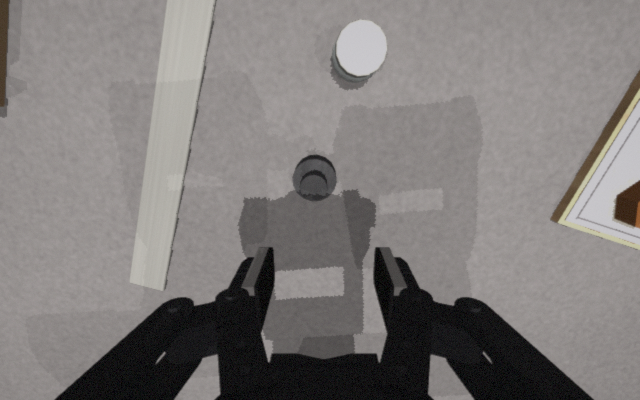

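The weight is upright at (314,182), with the jar at (361,50). Grasping its knob.

Request:
servo_tool --newtons 50 --steps '[{"tx":0.25,"ty":0.6,"tz":-3,"yaw":0,"claw":5},{"tx":0.25,"ty":0.6,"tz":-4,"yaw":0,"claw":5},{"tx":0,"ty":0,"tz":-3,"yaw":0,"claw":5},{"tx":0,"ty":0,"tz":-1.75,"yaw":0,"claw":5},{"tx":0,"ty":0,"tz":-1,"yaw":0,"claw":4.5},{"tx":0,"ty":0,"tz":0,"yaw":0,"claw":3.5},{"tx":0,"ty":0,"tz":0,"yaw":0,"claw":2.5},{"tx":0,"ty":0,"tz":0,"yaw":0,"claw":1.8},{"tx":0,"ty":0,"tz":0,"yaw":0,"claw":1.8},{"tx":0,"ty":0,"tz":0,"yaw":0,"claw":1.8},{"tx":0,"ty":0,"tz":0,"yaw":0,"claw":1.8}]'

```text
time_s: 23.7
position: [0.392, 0.3224, 0.0488]
tool_rot: [[0.937, 0.349, 0.002], [0.349, -0.937, 0.0], [0.002, 0.0, -1.0]]
ft_force: [1.0, -3.6, 7.5]
grip_width: 0.0218
gripper_force: 49.9
```

Request:
servo_tool --steps '[{"tx":0,"ty":0,"tz":0.5,"yaw":0,"claw":1.8},{"tx":0,"ty":0,"tz":1.5,"yaw":0,"claw":1.8},{"tx":0,"ty":0,"tz":2.5,"yaw":0,"claw":1.8},{"tx":0,"ty":-1,"tz":2.5,"yaw":0,"claw":1.8},{"tx":1,"ty":-2,"tz":1,"yaw":0,"claw":1.8},{"tx":1.3,"ty":-3,"tz":0,"yaw":0,"claw":1.8},{"tx":1.4,"ty":-3.5,"tz":0,"yaw":0,"claw":1.8},{"tx":1.5,"ty":-3.5,"tz":0,"yaw":0,"claw":1.8},{"tx":1.5,"ty":-3.5,"tz":0,"yaw":0,"claw":1.8},{"tx":1.5,"ty":-3.5,"tz":0,"yaw":0,"claw":1.8},{"tx":1.5,"ty":-3.5,"tz":0,"yaw":0,"claw":1.8},{"tx":1.5,"ty":-3.5,"tz":0,"yaw":0,"claw":1.8},{"tx":1.5,"ty":-3.5,"tz":0,"yaw":0,"claw":1.8},{"tx":1.5,"ty":-3.2,"tz":0,"yaw":0,"claw":1.8},{"tx":1.5,"ty":-3,"tz":0,"yaw":0,"claw":1.8},{"tx":1.15,"ty":-2,"tz":0,"yaw":0,"claw":1.8},{"tx":0,"ty":0,"tz":0,"yaw":0,"claw":1.8},{"tx":0,"ty":0,"tz":0,"yaw":0,"claw":1.8},{"tx":0,"ty":0,"tz":0,"yaw":0,"claw":1.8}]'

```text
time_s: 25.6
position: [0.5592, -0.0636, 0.1277]
tool_rot: [[0.937, 0.35, -0.001], [0.35, -0.937, 0.001], [-0.001, -0.001, -1.0]]
ft_force: [0.2, -0.5, -3.2]
grip_width: 0.0221
gripper_force: 49.5
```

Run:
```python
from h import *
s=env.observe();print(s['time_s'],s['position'],s['grip_width'],s['gripper_force'],s['ft_force'])
im,d,m=shot('wrist','w12.png')
W=world(d,m); p=s['position']
for z in(p[2],p[2]-.026):
  mk=((abs(W[:,:,2]-z)<.006)&(np.hypot(W[:,:,0]-p[0],W[:,:,1]-p[1])<.024)).astype(np.uint8)*255
  for c in blobs(mk,100):
    P=ray(m,c,z)[:,:2]*1000; print(z,c.mean(0).round(),np.round(cv2.minEnclosingCircle(P.astype(np.float32))[0],1),cv2.minEnclosingCircle(P.astype(np.float32))[1])
for c,P,ce,r in tops(im,d,m,.034): print(c.mean(0).round(),ce.round(1),np.round(r[0],1),np.round(r[1],1),r[2])
```

```text
25.6 [ 0.55919864 -0.06362216  0.12768758] 0.022094341942380802 49.48724523569581 [ 0.15884316 -0.48121645 -3.20418191]
0.12768758118171217 [324. 273.] [561.8 -62.9] 24.127281188964844
0.10168758118171217 [324. 238.] [560.6 -62.4] 20.46693229675293
[209. 264.] [481.4   8.5] [481.7   8.1] [42.9 52.2] 64.28160858154297
[414. 234.] [ 563.  -138.2] [ 567.8 -145.2] [66.4 57.6] 32.438232421875
[323. 199.] [569.7 -61.4] [560.6 -64.3] [45.9 44.9] 2.724785566329956
[228. 178.] [556.7  11.7] [556.8  11.7] [53.3 54.9] 63.16400909423828
[447. 164.] [ 622.9 -136.4] [ 622.8 -136.2] [28.9 89.9] 2.464379072189331
```

View pics/w12.png

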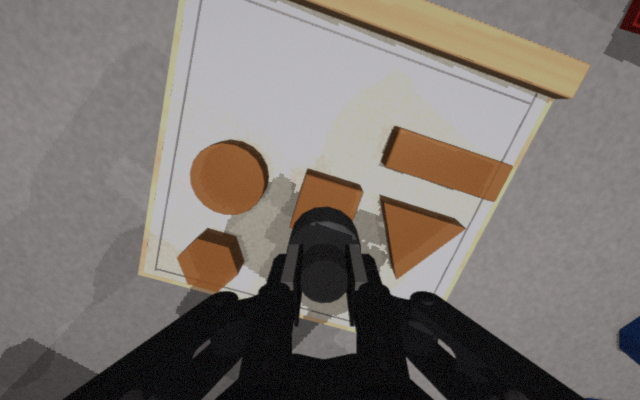

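The layout looks right: hexagon (210,258) in front of the roundel, bar (447,164) behind the triangle, and the weight hanging upright over the square. Lowering it.

Request:
servo_tool --steps '[{"tx":0.03,"ty":-0.15,"tz":-1,"yaw":0,"claw":1.8},{"tx":0,"ty":0,"tz":-1.5,"yaw":0,"claw":1.8},{"tx":0,"ty":0,"tz":-1,"yaw":0,"claw":1.8},{"tx":0,"ty":0,"tz":-0.4,"yaw":0,"claw":1.8},{"tx":0,"ty":0,"tz":-0.25,"yaw":0,"claw":1.8},{"tx":0,"ty":0,"tz":-0.15,"yaw":0,"claw":1.8},{"tx":0,"ty":0,"tz":-0.08,"yaw":0,"claw":1.8},{"tx":0,"ty":0,"tz":-0.05,"yaw":0,"claw":1.8},{"tx":0,"ty":0,"tz":0,"yaw":0,"claw":1.8},{"tx":0,"ty":0,"tz":0,"yaw":0,"claw":1.8}]'

```text
time_s: 26.65
position: [0.5602, -0.0661, 0.0836]
tool_rot: [[0.937, 0.349, 0.0], [0.349, -0.937, -0.0], [0.0, 0.0, -1.0]]
ft_force: [-0.4, -0.4, -2.4]
grip_width: 0.0218
gripper_force: 49.5
```

Request:
servo_tool --steps '[{"tx":0,"ty":0.05,"tz":-0.04,"yaw":0,"claw":1.8},{"tx":0,"ty":0,"tz":-0.04,"yaw":0,"claw":1.8},{"tx":0,"ty":0,"tz":-0.02,"yaw":0,"claw":1.8},{"tx":0,"ty":0,"tz":0,"yaw":0,"claw":1.8},{"tx":0,"ty":0,"tz":0,"yaw":0,"claw":1.8}]'

```text
time_s: 27.15
position: [0.5602, -0.0656, 0.0828]
tool_rot: [[0.937, 0.349, 0.0], [0.349, -0.937, -0.0], [0.0, 0.0, -1.0]]
ft_force: [-1.4, 1.1, 4.5]
grip_width: 0.0217
gripper_force: 50.3
```

Contact. Releasing slowly, rising, and backing off to look.

Request:
servo_tool --steps '[{"tx":0,"ty":0,"tz":0,"yaw":0,"claw":2.4},{"tx":0,"ty":0,"tz":0,"yaw":0,"claw":3.2},{"tx":0,"ty":0,"tz":0,"yaw":0,"claw":4},{"tx":0,"ty":0,"tz":0,"yaw":0,"claw":4.5},{"tx":0,"ty":0,"tz":0.8,"yaw":0,"claw":4.5},{"tx":0,"ty":0,"tz":2,"yaw":0,"claw":4.5},{"tx":0,"ty":0,"tz":3,"yaw":0,"claw":4.5},{"tx":-1,"ty":0,"tz":3,"yaw":-4,"claw":5},{"tx":-1,"ty":0,"tz":3,"yaw":-6,"claw":6},{"tx":-1,"ty":0,"tz":3,"yaw":-6,"claw":7},{"tx":-1,"ty":0,"tz":2,"yaw":-4.5,"claw":8},{"tx":0,"ty":0,"tz":0,"yaw":0,"claw":8.5},{"tx":0,"ty":0,"tz":0,"yaw":0,"claw":8.5},{"tx":0,"ty":0,"tz":0,"yaw":0,"claw":8.5}]'

```text
time_s: 28.55
position: [0.52, -0.0655, 0.2494]
tool_rot: [[1.0, 0.0, -0.002], [0.0, -1.0, 0.001], [-0.002, -0.001, -1.0]]
ft_force: [-0.2, 0.9, -0.6]
grip_width: 0.0849
gripper_force: 0.0
```

Run:
```python
from h import *
s=env.observe();print(s['time_s'],s['position'])
im,d,m=shot('wrist','w13.png')
W=world(d,m)
for z in(.084,.058):
  mk=((abs(W[:,:,2]-z)<.005)&(np.hypot(W[:,:,0]-.56,W[:,:,1]+.065)<.05)).astype(np.uint8)*255
  for c in blobs(mk,50):
    P=ray(m,c,z)[:,:2]*1000; print(z,c.mean(0).round(),np.round(cv2.minEnclosingCircle(P.astype(np.float32))[0],1),cv2.minEnclosingCircle(P.astype(np.float32))[1])
for c,P,ce,r in tops(im,d,m,.034): print(c.mean(0).round(),ce.round(1),np.round(r[0],1),np.round(r[1],1),r[2])
```

```text
28.55 [ 0.52004897 -0.0654976   0.24935288]
0.084 [324. 145.] [559.1 -65.7] 11.986124992370605
0.058 [324. 141.] [558.9 -65.7] 20.784730911254883
[262. 204.] [481.2   8. ] [481.1   8. ] [41.8 48.6] 61.095741271972656
[390. 133.] [ 562.5 -138.3] [ 554.4 -138.9] [55.5 63.9] 2.6054651737213135
[255. 140.] [556.1  11.3] [556.   11.7] [52.8 53.6] 43.665069580078125
[393.  77.] [ 621.8 -137.9] [ 622.3 -136.5] [28.4 88.3] 2.9621429443359375
```

View pics/w13.png

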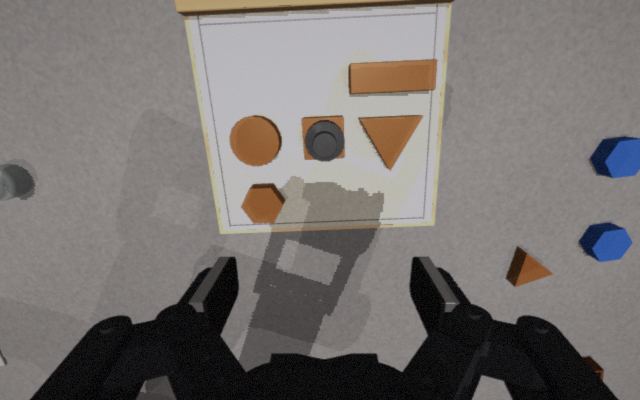

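The weight stands upright about 1.5 mm from the square's centre at (324,141). The bar (393,77) and hexagon (262,204) are as asked, the offcut and jar are untouched, and the gripper is clear.

```bash
python3 -c "
from rig import env
print(env.close_job())"
```

```text
the job is handed in; nothing more can be done
None
```

The layout is finished and handed in at about 29 s: the square, bar and hexagon measured within about 1.5 mm of their targets, the weight stands upright about 1.5 mm off the square's middle, and the offcut and jar were left alone; the hand-in gave no verdict.

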